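# Lock the plywood tray in its glue-up jig

### The job

Push the small open plywood tray along its channel in the white-based jig until it sits fully home against the end stop, with the steel keeper bar still standing open. Then swing the keeper bar down across the front of the tray until it lies fully down in its catch, leaving the tray home. Leave the other things on the bench and on the jig where they are.

Things in the scene. Friction and masses are not known exactly. Their poses are not given: they have to be found in the camera images.
- jig: Holding jig fixed to the bench: white base board 340 (x) by 300 (y) by 18 mm, origin at the centre of its underside, z up; its x axis points along the channel to the end stop. The channel lies between two plywood guides along x (-160 to 140 mm), inner faces at y = +-62.5 mm, tops at z = 43 mm. A steel keeper bar swings in the plane x = -28 mm, pivot on the right (-y), catch on the left (+y).
- stop_face (a point): Middle of the near face of the plywood end stop, at (130, 0, 40) mm in the jig's frame; the stop is 170 mm wide, top at z = 62 mm. The tray's back meets it when home.
- tray: Loose open plywood tray, 150 (x) by 120 (y) by 44 mm high, walls 9 mm thick, about 0.3 kg, origin at the centre of its underside. It stands in the channel (5 mm of side play in all), its x axis along the jig's, 50 to 110 mm short of the stop. Home, its origin is at (55, 0, 18) mm in the jig's frame, its top at z = 62 mm and its front face at x = -20 mm.
- tray_front (a point): Middle of the outer face of the tray's front (-x) wall, 22 mm above the tray's underside: where to push.
- tray_back (a point): Middle of the outer face of the tray's back (+x) wall, 22 mm above the tray's underside.
- keeper (a joint): Angle of the keeper bar: 0 lying level in its catch, pi/2 upright, up to 1.9 leaning away from the tray; starts at 1.5 to 1.85. The stiff pivot holds it where it is left, so push it all the way down. Flat steel bar, 8 mm thick (jig's x), 20 mm deep. Closed, it spans z = 50 to 70 mm and clears a homed tray's front by 4 mm; if the tray is short of home, the bar lands on its walls.
- pivot (a point): Pivot axis of the keeper bar (parallel to the jig's x), mid-bar, at (-28, -95, 60) mm in the jig's frame, between two steel cheeks (24 mm over their outsides), tops at z = 74 mm.
- catch (a point): Seat of the catch, a steel U open at the top and 12 mm wide, at (-28, 95, 50) mm in the jig's frame; the bar's underside rests here, about 190 mm from the pivot. Its cheeks reach z = 73 mm.
- keeper_end (a point): Middle of the free end of the keeper bar, 205 mm from the pivot, on the bar's centre line.
- sanding_block: Bystander: cork sanding block 70 by 40 by 26 mm on the jig's base, beyond the left guide; origin under its centre.
- pencil: Bystander: flat carpenter's pencil 110 by 13 by 7 mm on the jig's base, beyond the right guide; origin under its centre.
- glue: Bystander: glue bottle, 64 mm wide and 170 mm high, on the right of the bench; origin under its centre.
- screw_pot: Bystander: grey pot, 80 mm wide and 70 mm high, on the right of the bench; origin under its centre.
- screwdriver: Bystander: screwdriver lying on the right of the bench.
- sander: Bystander: hand-held sander, about 170 by 85 by 98 mm high, on the left of the bench; origin under its centre.
- offcut: Bystander: plywood offcut 120 by 50 by 18 mm on the left of the bench; origin under its centre.
Mind the look-alikes: they are no part of the job. Leave any black or yellow look-alike of the tray alone.

How it is judged (in metres and radians):
On the way:
1. the tray is home against the end stop (within 4 mm) while the keeper bar still stands open (x of tray_back in the frame of jig above 0.126 m and y of tray_back in the frame of jig between -0.008 and 0.008 m and z of tray in the frame of jig below 0.022 m and angle between tray's own z axis and vertical below 0.04 rad and value of joint keeper above 1 rad), for 0.2 s.
At the end, for the whole second after the job is handed in: The tray rests flat in its channel with its back within 4 mm of the end stop, and the keeper bar lies at rest in its catch, within 0.04 rad of level (x of tray_back in the frame of jig above 0.126 m and y of tray_back in the frame of jig between -0.008 and 0.008 m and z of tray in the frame of jig below 0.022 m and angle between tray's own z axis and vertical below 0.04 rad and value of joint keeper below 0.04 rad and velocity of joint keeper between -0.05 and 0.05 rad/s and linear speed of tray below 0.01 m/s); the robot touches nothing.
It fails at once if the sanding block or the pencil is moved by more than 25 mm (distance of any of sanding_block, pencil from where it was at the start of the episode above 0.025 m).
It fails at once if the glue bottle, the screw pot or the screwdriver is moved by more than 25 mm (distance of any of glue, screw_pot, screwdriver from where it was at the start of the episode above 0.025 m).
It fails at once if the sander or the offcut is moved by more than 25 mm (distance of any of sander, offcut from where it was at the start of the episode above 0.025 m).
It also fails if it takes over 56 s, if anything falls off the work surface, if the arm or the gripper's body presses on something with over 40 N, if the wrist force passes 120 N, or if a joint passes its speed limit or range.

### The arm

A 6-joint arm with a two-finger parallel gripper is mounted at the origin on the work surface. World frame = base frame: x ahead of the robot, y to its left, z up, the work surface at z = 0. Lengths are in m, angles in degrees, forces in N, time in s.
With the tool pointing down it reaches from about 0.325 to 0.9 m from the base axis. Payload 3.5 kg.
Tool frame: the origin (TCP) lies on the centre line of the jaws, within the pads' length; the fingertips stand 22 mm ahead of it and the grasp point (between the pads) lies 3 mm ahead of it (manip.tip_extent is the distance from the TCP to the fingertips, in m); z points along the fingers, x is the direction in which the jaws open and shut, and the axes are right-handed (so a half turn about z gives the same grasp; the last joint's range is limited). The gripper opens to 85 mm and grips with 20 to 120 N. Pads are 22 mm wide; open, the fingers measure 114 mm over their backs; the gripper's body (76 mm by 85 mm) begins 54 mm behind the grasp point. The pads swing forward as they close: fully open they stand 13 mm farther back than shut.
Start: joints at [-81.612, 15.837, -1.513, 72.651, 0, 84.076], TCP at [0.154, -0.606, 0.253] pointing down, gripper open.
Joint ranges: [-178.77, 178.77], [-48.84, 107.48], [-61.69, 71.31], [-111.58, 123.2], [-90, 87.43], [-180, 180]. Speed limits (degrees/s): [147.25, 147.25, 180, 180, 180, 180].

### API

Orientations are given as [roll, pitch, yaw] about the fixed x, y, z axes, in that order (R = Rz(yaw) Ry(pitch) Rx(roll)).
In Python, from rig import manip, snapshot gives the robot as it stands.
- The arm moves only by the tool play_rows, never from a script. Its argument "rows" is text: rows parted by semicolons, each of 4 numbers parted by spaces: the shift along the tool's x, y, z in m, then the turn about the tool's z in rad. A call has 1 to 10 rows; each row shifts and turns the commanded pose from where the row before left it, along the tool's axes as they then stand; what a row does not reach is not made up. A row lasts 1/8 s, in which the tool goes at most 62.5 mm and 10.7 degrees, less where a joint would pass 70% of its speed; a pose out of reach is approached as far as the arm can. A call with a gripper value outside its range is refused whole. "claw" is the opening, from -1 (shut) to 1 (fully open), set as the call begins (left out, the last holds). The fingers move at their own pace and stop on an object; "squeeze" is the grip in N (left out, the last holds). Time passes only in rows, so rows that do not move let the fingers close. It gives the time, the measured TCP pose, the force and the opening at its end, in the units of the state.
- manip.read_state(): the state, without advancing time (a new reading comes with each control period).
- snapshot(name): name is "side" or "top"; returns a dict with "color" (420x560x3 uint8, red, green, blue), "fx", "fy", "cx", "cy" (pixels), "extrinsics" (4x4, takes a point from world to camera coordinates). Camera axes: x right, y down, z forward; pixel columns grow to the right and rows downward; lengths in m; the calibration is good to about 2 mm. A picture is of the moment at which its call begins. There is no depth.
- manip.finish_job(): hands the job in, once; it reports no verdict.
The state is a dict: "clock": time; "joints": joint angles; "qvel": joint speeds; "joint_efforts": joint torques, N m; "tool_pos": TCP position; "tcp_rot": TCP orientation; "contact_force": force on the tool from outside, world axes, zero at the start; "wrist_torque": the same for the moment, N m; "opening": finger opening in m.
Only numpy, scipy, OpenCV 4.12 (cv2) and the standard library are available. Lean on these libraries where they do the work, as an engineer would, in place of code of your own. Each camera call takes 0.05 s, during which the arm holds its last target. There are 200 camera calls.

## Working session

There is one attempt and no reset: what is moved stays moved. The work goes in short steps, Python scripts to look and compute and a tool call to move; the robot and the scene stay as the last step left them, time stands still between calls to the robot, and variables do not carry over. Pictures are saved under pics/ and viewed, about 8 in all and at most 12, crops included, and the job is handed in when it is done.

Besides the shell and the picture viewer there is one more tool, called after ">>>" as a command line: name --argument value ..., lists and objects as JSON in quotes. play_rows: Moves the arm, as the interface text tells. Its arguments: {"type":"object","properties":{"rows":{"type":"string"},"claw":{"type":"number"},"squeeze":{"type":"number"}},"required":["rows"]}

```bash
mkdir -p pics; ls
python3 - <<'E'
from rig import manip, snapshot
import cv2
print(manip.read_state())
for n in("side","top"):
    s=snapshot(n); cv2.imwrite(f"pics/{n}0.png",cv2.resize(s["color"][:,:,::-1],(800,600),interpolation=cv2.INTER_CUBIC))
    print(n,s["fx"],s["fy"],s["cx"],s["cy"],s["extrinsics"].tolist())
E
```

```text
pics
{'clock': 0.0, 'joints': array([-8.16100465e+01,  1.58782091e+01, -1.59650269e+00,  7.26521013e+01,
        2.40434695e-03,  8.40757341e+01]), 'qvel': array([-0.18440287, -0.01506777, -0.04873266, -0.00112051, -0.05834296,
       -0.00765604]), 'joint_efforts': array([ 6.75323226e-04, -4.45513129e+01,  2.95200330e+01,  1.66117394e-02,
        4.72394527e-05,  6.59800705e-06]), 'tool_pos': array([ 0.15442086, -0.60487427,  0.25217121]), 'tcp_rot': array([-1.79984520e+02,  1.25887619e-01, -7.56857663e+01]), 'contact_force': array([ 0.18132357, -0.09946711, -0.18818144]), 'wrist_torque': array([-0.02381943,  0.02281473, -0.03068042]), 'opening': 0.08522509164255232}
side 435.47777344051826 435.47777344051826 272.5427798788158 212.3320441635324 [[-0.9309709734343393, -0.3647182503808542, -0.01654220244850718, 0.49108870078685174], [-0.17604772826117326, 0.48814655792485856, -0.8548216979933257, 0.1705266385987216], [0.3198440932654517, -0.7929019711321452, -0.5186580956448668, 0.9197665924952656], [0.0, 0.0, 0.0, 1.0]]
top 410.852057218812 410.852057218812 278.36648580089167 211.9394650781867 [[0.004872859735146044, -0.9996627334486992, 0.02550832397232672, -0.018977234726392084], [-0.997207048273647, -0.0067588449991762365, -0.07438024527814985, 0.5142409650164902], [0.07452756611725767, -0.025074635952545634, -0.9969036585951951, 1.1055556541989195], [0.0, 0.0, 0.0, 1.0]]
```

View pics/top0.png

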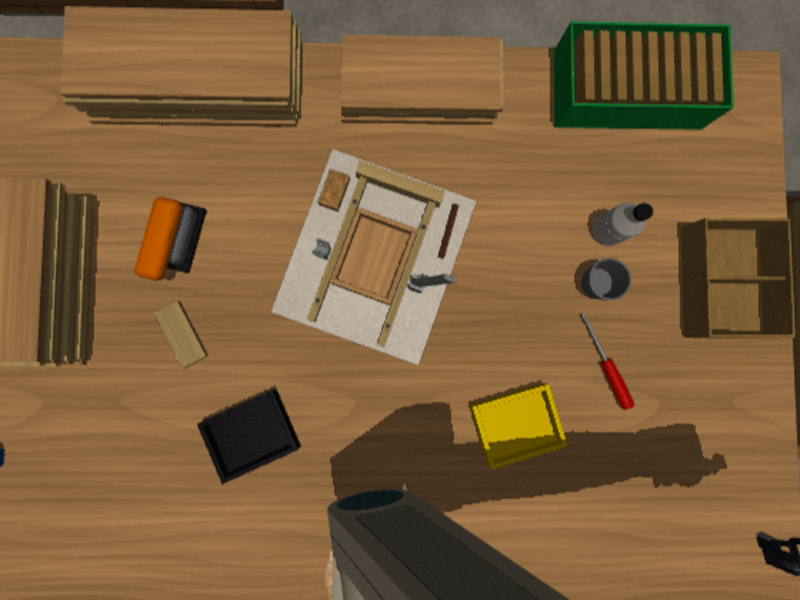

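View pics/side0.png

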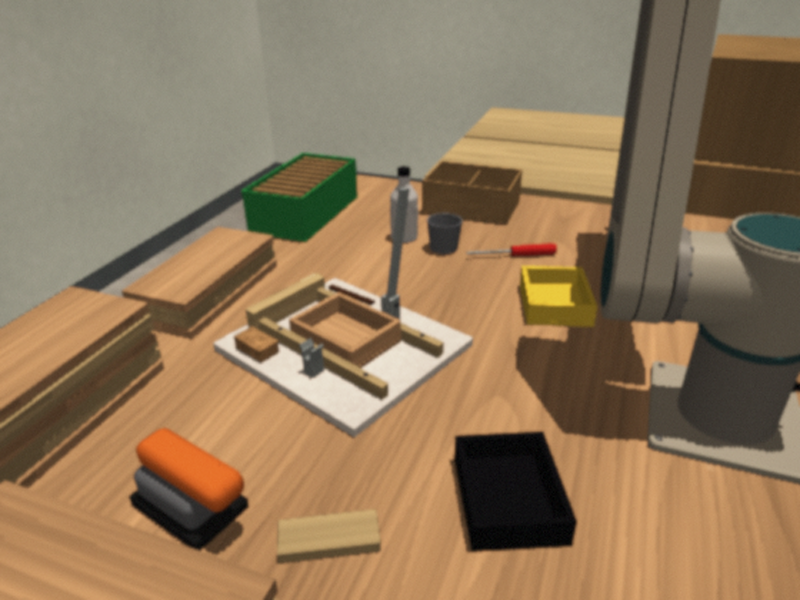

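The top view shows the jig at about (272–475, 150–364), with the keeper's foot at (413,284). The tray spans about (330–417, 207–303), and the arm is clear of the jig. In the side view the bar stands open, from (390,300) up to (400,190). Next I'll enlarge both.

Run:
```python
from rig import manip, snapshot
import cv2,numpy as np
t=snapshot("top")["color"][:,:,::-1]; s=snapshot("side")["color"][:,:,::-1]
cv2.imwrite("pics/tc.png",cv2.resize(t[95:265,180:345],None,fx=3.5,fy=3.5,interpolation=cv2.INTER_CUBIC))
cv2.imwrite("pics/sc.png",cv2.resize(s[120:310,140:340],None,fx=3.1,fy=3.1,interpolation=cv2.INTER_CUBIC))
```

```text
(no output)
```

View pics/tc.png

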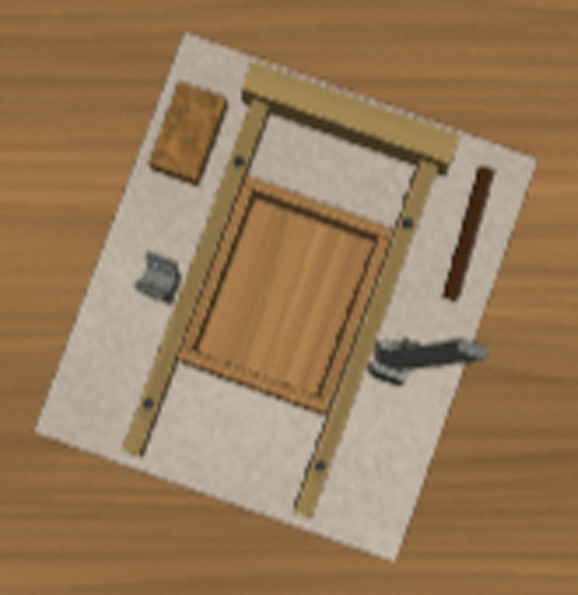

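View pics/sc.png

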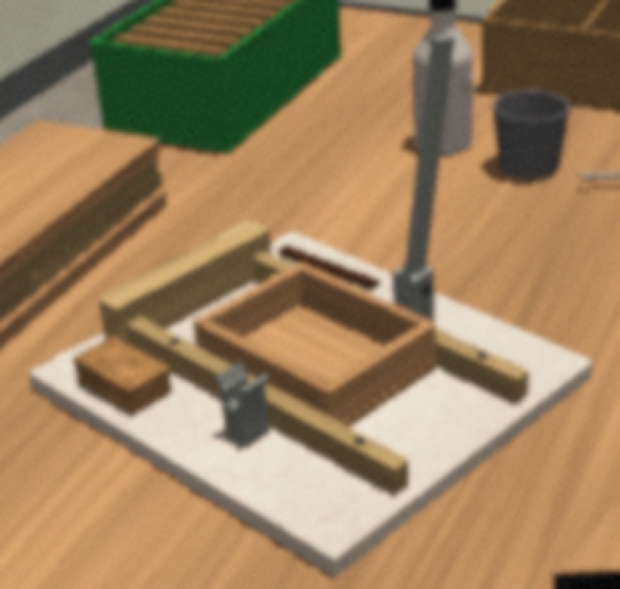

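The crops give the base corners, tray rim corners, catch, pivot and bar end in both views. Now I'll fit the poses from those.

```bash
cat > fit.py <<'E'
import numpy as np
from scipy.optimize import least_squares
from rig import manip, snapshot
C={n:snapshot(n) for n in("top","side")}
def pix(n,p): return np.array(p,float)/(3.5 if n=="top" else 3.1)+((180,95) if n=="top" else (140,120))-0.35
def proj(n,P):
    s=C[n];q=s["extrinsics"]@np.r_[P,1]
    return np.array([s["fx"]*q[0]/q[2]+s["cx"],s["fy"]*q[1]/q[2]+s["cy"]])
def W(v,P):
    c,s=np.cos(v[3]),np.sin(v[3]);return np.array([v[0]+c*P[0]-s*P[1],v[1]+s*P[0]+c*P[1],v[2]+P[2]])
def fit(obs,x0):
    f=lambda v:np.concatenate([proj(n,W(v,P))-pix(n,p) for n,P,p in obs])
    r=least_squares(f,x0,loss="soft_l1");print(np.round(f(r.x).reshape(-1,2),1).tolist());return r.x
def tri(a,b):
    f=lambda P:np.r_[proj("top",P)-pix("top",a),proj("side",P)-pix("side",b)]
    r=least_squares(f,[.5,0,.1]);print("res",np.round(r.fun,1));return r.x
E
cat > a.py <<'E'
from fit import *
h,k=.17,.15
jig=[("top",(h,k,.018),(185,33)),("top",(h,-k,.018),(536,159)),("top",(-h,-k,.018),(396,562)),("top",(-h,k,.018),(36,432)),
("side",(h,k,.018),(32,375)),("side",(h,-k,.018),(290,234)),("side",(-h,-k,.018),(590,362)),("side",(-h,k,.018),(335,565))]
J=fit(jig,[.6,0,0,-.3]);print("jig",J[:3],np.degrees(J[3]))
a,b=.075,.06
tr=[("top",(a,b,.044),(253,180)),("top",(a,-b,.044),(388,232)),("top",(-a,-b,.044),(325,410)),("top",(-a,b,.044),(182,360)),
("side",(a,b,.044),(198,325)),("side",(a,-b,.044),(302,268)),("side",(-a,-b,.044),(435,325)),("side",(-a,b,.044),(335,395))]
T=fit(tr,[.6,0,0.018,-.3]);print("tray",T[:3],np.degrees(T[3]))
def inJ(P):
    d=P-J[:3];c,s=np.cos(J[3]),np.sin(J[3]);return np.array([c*d[0]+s*d[1],-s*d[0]+c*d[1],d[2]])
print("tray in jig",inJ(T[:3]))
E_=tri((478,350),(441,40));e=inJ(E_);print("end",E_,e,"angle",np.arctan2(e[2]-.06,e[1]+.095),"len",np.hypot(e[2]-.06,e[1]+.095))
for P in [(-.028,-.095,.074),(-.028,.095,.073)]:print(W(J,P),[(proj("top",W(J,P))-(180,95))*3.5,(proj("side",W(J,P))-(140,120))*3.1])
E
python3 a.py
```

```text
[[-0.1, 0.4], [0.6, 0.2], [0.5, 0.2], [-0.1, 0.6], [-2.1, 0.2], [0.1, 0.1], [0.1, 0.5], [-0.5, -0.7]]
jig [ 0.60575543  0.02832269 -0.0043603 ] -19.20221749129855
[[-1.0, -0.3], [2.7, 0.1], [1.6, 1.9], [-0.2, 0.7], [-1.5, -0.0], [-0.3, -0.9], [0.7, 0.6], [-1.4, 0.4]]
tray [0.59766652 0.02761483 0.01285376] -19.53576549976327
tray in jig [-0.00740605 -0.00332895  0.01721406]
res [-0.  -0.1  0.1  0. ]
end [ 0.5348686  -0.09185556  0.25761401] [-0.02741593 -0.13680688  0.2619743 ] angle 1.7749049602522757 len 0.2062557502120651
[ 0.54806744 -0.05218256  0.0696397 ] [array([394.47173078, 359.78175604]), array([409.32906601, 272.78048639])]
[0.61055905 0.12724653 0.0686397 ] [array([155.84310806, 275.30232756]), array([238.61823577, 377.94191671])]
```

The fit matches the text: the bar measures 206 mm from pivot to end, the keeper angle is 1.77, and the tray is about 62 mm short. I'll shut the jaws and turn the tool so its x is jig +y and its y is jig +x (world yaw 70.8°).

>>> play_rows --rows "0 0 0 -0.183;0 0 0 -0.183;0 0 0 -0.183;0 0 0 -0.183;0 0 0 -0.183;0 0 0 -0.183;0 0 0 -0.183;0 0 0 -0.183;0 0 0 -0.183;0 0 0 -0.183" --claw -1

```text
clock: 1.55
tool_pos: [0.1545, -0.6055, 0.2532]
tcp_rot: [-180.0, -0.0, 29.5]
contact_force: [-0.5, -0.2, -0.7]
opening: -0.0
```

>>> play_rows --rows "0 0 0 -0.183;0 0 0 -0.183;0 0 0 -0.183;0 0 0 -0.178;0 0 0 0"

```text
clock: 2.17
tool_pos: [0.1545, -0.6055, 0.2532]
tcp_rot: [-180.0, -0.0, 70.7]
contact_force: [0.2, 0.3, -0.6]
opening: -0.0
```

```bash
cat >> a.py <<'E'
print("--- z=0 refit")
f=lambda v:np.concatenate([proj(n,W([v[0],v[1],0,v[2]],P))-pix(n,p) for n,P,p in jig])
r=least_squares(f,[.6,0,-.3],loss="soft_l1").x;J=np.array([r[0],r[1],0,r[2]]);print(J,np.degrees(J[3]))
f=lambda v:np.concatenate([proj(n,W([v[0],v[1],.018,J[3]],P))-pix(n,p) for n,P,p in tr])
r=least_squares(f,[.6,0],loss="soft_l1").x;print("tray in jig",inJ(np.r_[r,.018]))
np.save("J.npy",J)
E
cat > where.py <<'E'
import numpy as np
from rig import manip
J=np.load("J.npy");s=manip.read_state();d=s["tool_pos"]-J[:3];c,q=np.cos(J[3]),np.sin(J[3])
R=lambda d:np.array([c*d[0]+q*d[1],-q*d[0]+c*d[1],d[2]])
a=np.radians(s["tcp_rot"][2])
def shift(P): # jig point -> tool shift
    w=np.array([c*P[0]-q*P[1],q*P[0]+c*P[1],P[2]])+J[:3]-s["tool_pos"]
    return np.round([np.cos(a)*w[0]+np.sin(a)*w[1],np.sin(a)*w[0]-np.cos(a)*w[1],-w[2]],4)
print("t",round(s["clock"],2),"tcp jig",np.round(R(d),4),"rot",np.round(s["tcp_rot"],2),"F jig",np.round(R(s["contact_force"]),1),"op",s["opening"],"j",np.round(s["joints"],0))
E
python3 a.py; python3 -c "
from where import *
print(shift([-.125,0,.25]))"
```

```text
[[-0.1, 0.4], [0.6, 0.2], [0.5, 0.2], [-0.1, 0.6], [-2.1, 0.2], [0.1, 0.1], [0.1, 0.5], [-0.5, -0.7]]
jig [ 0.60575543  0.02832269 -0.0043603 ] -19.20221749129855
[[-1.0, -0.3], [2.7, 0.1], [1.6, 1.9], [-0.2, 0.7], [-1.5, -0.0], [-0.3, -0.9], [0.7, 0.6], [-1.4, 0.4]]
tray [0.59766652 0.02761483 0.01285376] -19.53576549976327
tray in jig [-0.00740605 -0.00332895  0.01721406]
res [-0.  -0.1  0.1  0. ]
end [ 0.5348686  -0.09185556  0.25761401] [-0.02741593 -0.13680688  0.2619743 ] angle 1.7749049602522757 len 0.2062557502120651
[ 0.54806744 -0.05218256  0.0696397 ] [array([394.47173078, 359.78175604]), array([409.32906601, 272.78048639])]
[0.61055905 0.12724653 0.0686397 ] [array([155.84310806, 275.30232756]), array([238.61823577, 377.94191671])]
--- z=0 refit
[ 0.60475827  0.02985355  0.         -0.33491254] -19.189075192954846
tray in jig [-0.00882233 -0.00174611  0.018     ]
t 2.27 tcp jig [-0.2164 -0.7481  0.2533] rot [-1.800e+02 -1.000e-02  7.066e+01] F jig [-0.6  0.1 -0.4] op 0.00018247095465771806 j [-82.  16.  -2.  73.   0. -62.]
[0.7483 0.0894 0.0033]
```

>>> play_rows --rows "0.047 0.005 0 0;0.047 0.005 0 0;0.047 0.005 0 0;0.047 0.005 0 0;0.047 0.005 0 0;0.047 0.005 0 0;0.047 0.005 0 0;0.047 0.005 0 0;0.047 0.005 0 0;0.047 0.005 0 0"

```text
clock: 3.52
tool_pos: [0.3567, -0.1768, 0.2536]
tcp_rot: [179.9, 0.0, 70.7]
contact_force: [1.3, -1.3, -0.0]
opening: -0.0003
```

>>> play_rows --rows "0.047 0.005 0 0;0.047 0.005 0 0;0.047 0.005 0 0;0.047 0.005 0 0;0.047 0.005 0 0;0.043 0.005 0 0;0 0 0 0;0 0 0 0"

```text
clock: 4.53
tool_pos: [0.4755, 0.0744, 0.2532]
tcp_rot: [-180.0, 0.0, 70.8]
contact_force: [-0.1, -0.8, -0.1]
opening: 0.0
```

```bash
python3 -c "
from where import *
print(shift([-.125,0,.05]))"
```

```text
t 4.53 tcp jig [-0.1367 -0.0004  0.2532] rot [-1.7997e+02  4.0000e-02  7.0780e+01] F jig [ 0.2 -0.8 -0.1] op 3.354024555760905e-05 j [  1.   1. -19.  70.  -0.  20.]
[0.0004 0.0117 0.2032]
```

>>> play_rows --rows "0 0 0.035 0;0 0 0.035 0;0 0 0.035 0;0 0 0.035 0;0 0 0.03 0;0 0 0.02 0;0 0 0.01 0;0 0 0 0"

```text
clock: 5.52
tool_pos: [0.4753, 0.0739, 0.0531]
tcp_rot: [-179.9, 0.0, 70.7]
contact_force: [-0.1, -0.4, 1.0]
opening: 0.0
```

>>> play_rows --rows "0 0.01 0 0;0 0.01 0 0;0 0.01 0 0;0 0.01 0 0;0 0.005 0 0;0 0.005 0 0;0 0.005 0 0"

```text
clock: 6.4
tool_pos: [0.5253, 0.057, 0.0528]
tcp_rot: [-179.7, 0.0, 70.8]
contact_force: [-5.4, 2.2, 4.6]
opening: -0.0
```

```bash
python3 where.py
```

```text
t 6.4 tcp jig [-0.084  -0.0005  0.0528] rot [-1.7969e+02  3.0000e-02  7.0840e+01] F jig [-5.8  0.2  4.6] op -3.717893746993777e-05 j [ -1.  17. -27.  46.   0.  18.]
```

>>> play_rows --rows "0 0.005 0 0;0 0.005 0 0;0 0.005 0 0;0 0.005 0 0;0 0.005 0 0;0 0.005 0 0;0 0.005 0 0;0 0.005 0 0;0 0.003 0 0;0 0 0 0"

```text
clock: 7.65
tool_pos: [0.569, 0.0422, 0.0535]
tcp_rot: [179.9, -0.0, 70.8]
contact_force: [-0.1, 0.2, -0.5]
opening: -0.0
```

```bash
python3 where.py
python3 - <<'E'
from rig import snapshot
import cv2,numpy as np
t=snapshot("top")["color"][:,:,::-1]; s=snapshot("side")["color"][:,:,::-1]
a=cv2.resize(t[95:225,220:330],(440,520),interpolation=cv2.INTER_CUBIC);b=cv2.resize(s[170:280,150:240+0],(360,440),interpolation=cv2.INTER_CUBIC)
cv2.imwrite("pics/p5.png",np.hstack([a,cv2.copyMakeBorder(b,0,80,0,0,cv2.BORDER_CONSTANT)]))
E
```

```text
t 7.65 tcp jig [-0.0378 -0.0001  0.0535] rot [ 1.7994e+02 -1.0000e-02  7.0810e+01] F jig [-0.2  0.2 -0.5] op -2.9117974706605547e-05 j [ -2.  21. -21.  48.  -0.  17.]
```

View pics/p5.png

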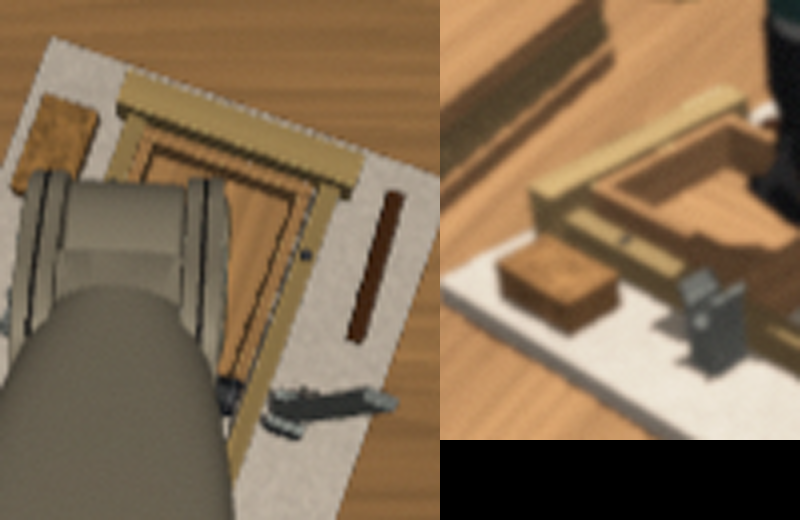

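The tray's back edge is about 6–10 mm short of the stop (left panel, around (230,145)), and the bar is still open. I'll creep in until the force rises.

>>> play_rows --rows "0 0.002 0 0;0 0.002 0 0;0 0.002 0 0;0 0.001 0 0"

```text
clock: 8.25
tool_pos: [0.5749, 0.0401, 0.0533]
tcp_rot: [-180.0, -0.0, 70.8]
contact_force: [-5.2, 2.0, 4.2]
opening: -0.0004
```

>>> play_rows --rows "0 0.001 0 0;0 0.001 0 0"

```text
clock: 8.5
tool_pos: [0.5762, 0.0397, 0.0533]
tcp_rot: [-179.9, -0.0, 70.8]
contact_force: [-6.8, 2.1, 5.4]
opening: 0.0001
```

>>> play_rows --rows "0 0.001 0 0;0 0.001 0 0"

```text
clock: 8.75
tool_pos: [0.5762, 0.0396, 0.053]
tcp_rot: [-179.7, -0.0, 70.8]
contact_force: [-10.7, 4.1, 8.9]
opening: 0.0
```

>>> play_rows --rows "0 0.001 0 0;0 0.001 0 0;0 0 0 0;0 0 0 0"

```text
clock: 9.25
tool_pos: [0.5762, 0.0396, 0.0529]
tcp_rot: [-179.5, -0.0, 70.9]
contact_force: [-12.2, 5.3, 10.9]
opening: -0.0001
```

```bash
python3 where.py
```

```text
t 9.25 tcp jig [-0.0302 -0.0002  0.0529] rot [-1.7947e+02 -1.0000e-02  7.0870e+01] F jig [-13.2   1.   10.9] op -6.17056255564046e-05 j [ -3.  22. -20.  49.   0.  17.]
```

The force rose to 14 N with no further travel, and the TCP is at jig x −30 mm against −31 expected, so the tray is home. I'll back off, rise and go round to the bar's outer side.

>>> play_rows --rows "0 -0.005 0 0;0 -0.01 0 0;0 -0.02 0 0;0 -0.03 0 0;0 -0.03 0 0;0 -0.01 0 0"

```text
clock: 10.0
tool_pos: [0.4803, 0.0728, 0.0532]
tcp_rot: [180.0, 0.0, 70.8]
contact_force: [0.0, -0.3, 0.2]
opening: -0.0001
```

>>> play_rows --rows "0 0 -0.03 0;0 0 -0.04 0;0 0 -0.04 0;0 0 -0.04 0;0 0 -0.03 0;0 0 -0.01 0;0 0 0 0"

```text
clock: 10.88
tool_pos: [0.4824, 0.0725, 0.2436]
tcp_rot: [179.9, -0.0, 70.8]
contact_force: [-0.3, 0.4, -0.5]
opening: 0.0
```

```bash
python3 -c "
from where import *
print(shift([-.028,-.2,.24]), manip.tip_extent)"
python3 - <<'E'
from rig import snapshot
import cv2,numpy as np
t=snapshot("top")["color"][:,:,::-1]; s=snapshot("side")["color"][:,:,::-1]
a=cv2.resize(t[95:225,220:330],(440,520),interpolation=cv2.INTER_CUBIC);b=cv2.resize(s[170:280,150:240+0],(360,440),interpolation=cv2.INTER_CUBIC)
cv2.imwrite("pics/p6.png",np.hstack([a,cv2.copyMakeBorder(b,0,80,0,0,cv2.BORDER_CONSTANT)]))
E
```

```text
t 10.88 tcp jig [-0.1296  0.      0.2436] rot [ 1.7989e+02 -3.0000e-02  7.0810e+01] F jig [-0.4  0.3 -0.5] op 4.6093866366611434e-05 j [  1.   2. -19.  69.  -0.  20.]
[-0.2     0.1016  0.0036] 0.022
```

View pics/p6.png

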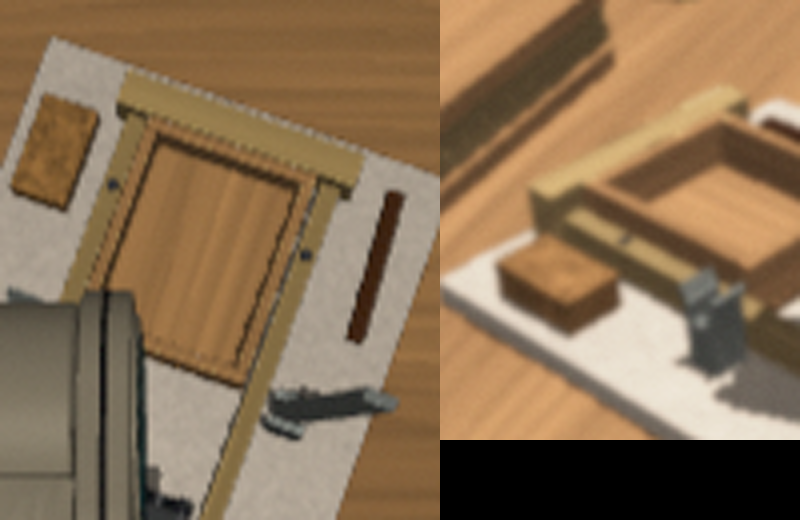

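The tray back now meets the stop with no gap in both panels, and the bar end is unmoved at about (390,400). Now I'll go round the bar.

>>> play_rows --rows "-0.02 0 0 0;-0.035 0 0 0;-0.04 0 0 0;-0.04 0 0 0;-0.04 0 0 0;-0.025 0 0 0;0 0 0.004 0;0 0 0 0"

```text
clock: 11.98
tool_pos: [0.415, -0.1155, 0.2378]
tcp_rot: [-179.8, -0.0, 70.8]
contact_force: [-0.1, -0.2, -0.1]
opening: -0.0002
```

>>> play_rows --rows "0 0.02 0 0;0 0.02 0 0;0 0.02 0 0;0 0.02 0 0;0 0.015 0 0;0 0.006 0 0;0 0 0 0;0 0 0 0"

```text
clock: 12.98
tool_pos: [0.5107, -0.1492, 0.2392]
tcp_rot: [-180.0, -0.0, 70.8]
contact_force: [0.1, 0.8, 1.0]
opening: 0.0003
```

```bash
python3 -c "
from where import *
print(shift([-.028,-.17,.24]))"
```

```text
t 12.97 tcp jig [-0.03   -0.2     0.2392] rot [-179.96   -0.     70.82] F jig [-0.1  0.8  1. ] op 0.0002785583507915666 j [-23.   7. -14.  69.   0.  -4.]
[ 0.03    0.002  -0.0008]
```

>>> play_rows --rows "0.015 0.002 0 0;0.015 0 0 0;0.01 0 0 0;0.01 0 0 0;0.01 0 0 0;0.01 0 0 0;0 0 0 0"

```text
clock: 13.85
tool_pos: [0.5372, -0.0825, 0.2442]
tcp_rot: [179.8, -0.1, 71.0]
contact_force: [-7.2, 2.1, 19.1]
opening: 0.0001
```

```bash
python3 where.py
python3 - <<'E'
from rig import snapshot
import cv2,numpy as np
s=snapshot("side")["color"][:,:,::-1]
cv2.imwrite("pics/p7.png",cv2.resize(s[100:300,180:360],(540,600),interpolation=cv2.INTER_CUBIC))
E
```

```text
t 13.85 tcp jig [-0.0269 -0.1283  0.2442] rot [ 1.7976e+02 -1.0000e-01  7.0950e+01] F jig [-7.5 -0.4 19.1] op 8.82690122582749e-05 j [-16.   8. -13.  69.   0.   3.]
```

View pics/p7.png

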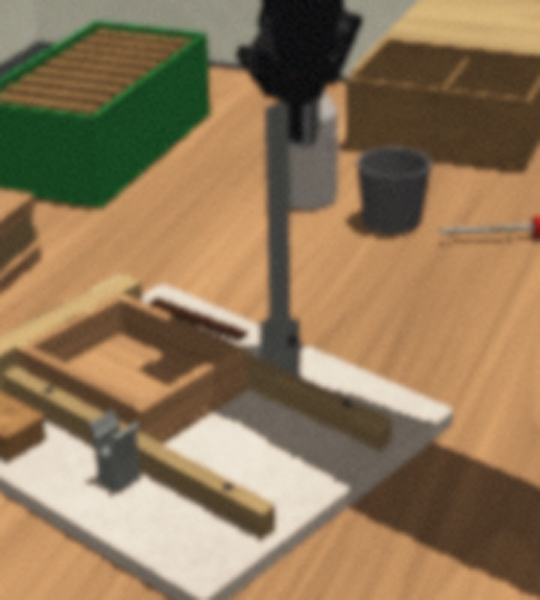

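The finger side is against the bar near its top at about (290,130). The bar is now nearly upright, at roughly 1.65 rad. I'll follow the arc.

>>> play_rows --rows "0.012 0 0.001 0;0.012 0 0.001 0;0.012 0 0.001 0;0.01 0 0.002 0;0.01 0 0.002 0;0.01 0 0.002 0;0.01 0 0.004 0;0.01 0 0.004 0;0.009 0 0.004 0"

```text
clock: 15.02
tool_pos: [0.5674, 0.0064, 0.2179]
tcp_rot: [-180.0, 0.0, 70.8]
contact_force: [0.0, -1.6, 1.5]
opening: -0.0001
```

```bash
python3 where.py
```

```text
t 15.03 tcp jig [-0.0276 -0.0345  0.2179] rot [-1.800e+02  2.000e-02  7.083e+01] F jig [ 0.5 -1.5  1.5] op -0.0001415842662802855 j [ -6.  11. -12.  67.  -0.  13.]
```

>>> play_rows --rows "0.0085 0 0.006 0;0.0085 0 0.006 0;0.0085 0 0.006 0;0.007 0 0.0075 0;0.007 0 0.0075 0;0.007 0 0.0075 0;0.0055 0 0.009 0;0.0055 0 0.009 0;0.0055 0 0.009 0"

```text
clock: 16.15
tool_pos: [0.588, 0.0655, 0.1501]
tcp_rot: [-180.0, 0.0, 70.8]
contact_force: [0.1, -1.3, 0.7]
opening: 0.0
```

```bash
python3 where.py
python3 - <<'E'
from rig import snapshot
import cv2,numpy as np
s=snapshot("side")["color"][:,:,::-1]
cv2.imwrite("pics/p8.png",cv2.resize(s[130:310,160:322],(540,600),interpolation=cv2.INTER_CUBIC))
E
```

```text
t 16.15 tcp jig [-0.0275  0.0281  0.1501] rot [-1.800e+02  1.000e-02  7.081e+01] F jig [ 0.5 -1.2  0.7] op 3.767612656008344e-05 j [  0.  17. -13.  60.  -0.  19.]
```

View pics/p8.png

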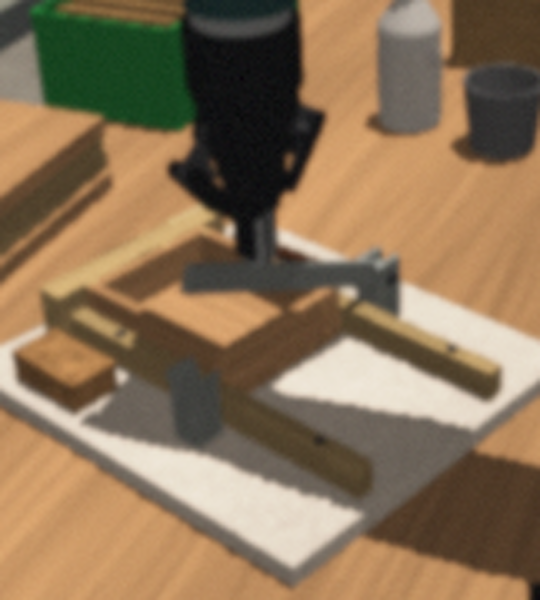

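The finger rests on the bar, which is at about 0.4 rad, and the tray is still home. I'll carry on down.

>>> play_rows --rows "0.004 0 0.009 0;0.004 0 0.009 0;0.003 0 0.009 0;0.002 0 0.009 0;0.002 0 0.008 0;0.001 0 0.006 0;0 0 0.003 0;0 0 0.002 0"

```text
clock: 17.2
tool_pos: [0.5934, 0.0806, 0.0958]
tcp_rot: [-180.0, -0.1, 70.8]
contact_force: [-0.3, 0.1, 0.8]
opening: -0.0
```

>>> play_rows --rows "0 0 0.002 0;0 0 0.002 0;0 0 0 0"

```text
clock: 17.58
tool_pos: [0.5936, 0.0804, 0.092]
tcp_rot: [180.0, -0.0, 70.8]
contact_force: [0.4, 0.6, 1.6]
opening: 0.0
```

```bash
python3 where.py
```

```text
t 17.57 tcp jig [-0.0272  0.0441  0.092 ] rot [ 1.7996e+02 -2.0000e-02  7.0820e+01] F jig [0.1 0.7 1.6] op 1.0257006540917207e-05 j [  2.  21. -16.  54.   0.  21.]
```

>>> play_rows --rows "0 0 0.002 0;0 0 0.002 0;0 0 0 0"

```text
clock: 17.95
tool_pos: [0.5937, 0.0804, 0.0917]
tcp_rot: [179.9, -0.0, 70.8]
contact_force: [-6.8, -0.1, 21.2]
opening: 0.0004
```

>>> play_rows --rows "0 0 0.002 0;0 0 0.002 0;0 0 0 0"

```text
clock: 18.32
tool_pos: [0.5939, 0.0804, 0.0914]
tcp_rot: [179.9, -0.0, 70.8]
contact_force: [-15.9, -0.1, 40.5]
opening: 0.0
```

```bash
python3 where.py
```

```text
t 18.32 tcp jig [-0.0269  0.0442  0.0914] rot [ 1.7987e+02 -3.0000e-02  7.0830e+01] F jig [-15.   -5.3  40.5] op 4.7844454301518115e-05 j [  2.  21. -16.  53.  -0.  21.]
```

There's a firm stop at 40 N with the tips at z = 69.5 mm, against 70 expected for a seated bar. I'll lift away and look.

>>> play_rows --rows "0 0 -0.008 0;0 0 -0.01 0;0 0 -0.03 0;0 0 -0.04 0;0 0 -0.04 0;0 0 -0.04 0;0 0 -0.03 0;0 0 0 0"

```text
clock: 19.32
tool_pos: [0.595, 0.0802, 0.2844]
tcp_rot: [179.7, -0.1, 70.8]
contact_force: [-0.0, 0.8, 0.1]
opening: -0.0001
```

>>> play_rows --rows "0 -0.03 0 0;0 -0.04 0 0;0 -0.04 0 0;0 -0.02 0 0;0 0 0 0;0 0 0 0"

```text
clock: 20.08
tool_pos: [0.4715, 0.1228, 0.2816]
tcp_rot: [180.0, -0.0, 70.8]
contact_force: [0.3, 0.2, -0.2]
opening: 0.0
```

```bash
python3 where.py
python3 - <<'E'
from rig import snapshot
import cv2,numpy as np
t=snapshot("top")["color"][:,:,::-1]; s=snapshot("side")["color"][:,:,::-1]
a=cv2.resize(t[95:225,220:330],(390,460),interpolation=cv2.INTER_CUBIC);b=cv2.resize(s[185:300,150:252],(408,460),interpolation=cv2.INTER_CUBIC)
cv2.imwrite("pics/p9.png",np.hstack([a,b]))
E
```

```text
t 20.07 tcp jig [-0.1564  0.044   0.2816] rot [179.95  -0.    70.8 ] F jig [ 0.2  0.3 -0.2] op 4.142611074257473e-05 j [  7.   1. -16.  74.  -0.  26.]
```

View pics/p9.png

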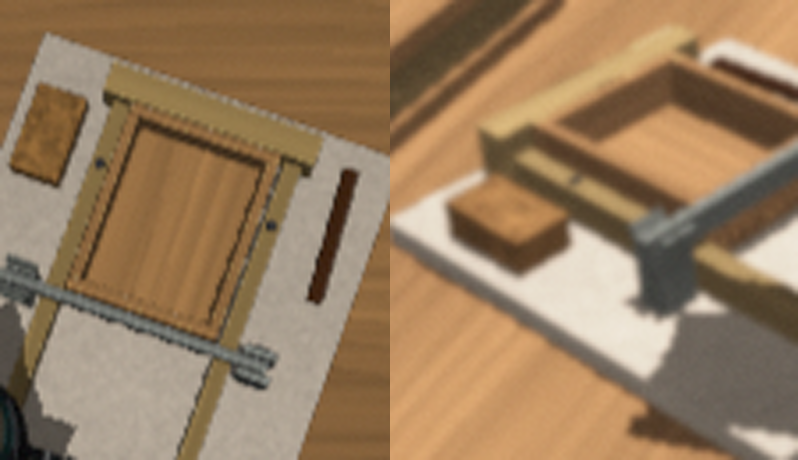

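The bar lies in its catch, at (20,280) in the top panel and (665,245) in the side panel. The tray is against the stop, the bystanders are in place and the arm is clear. Handing in.

```bash
python3 -c "
from rig import manip
print(manip.finish_job())"
```

```text
the job is handed in; nothing more can be done
None
```

I pushed the tray home with the keeper bar still open, then swung the bar down into its catch and handed the job in at about 20 s. I had no verdict back, so this rests on my own checks.

- **Tray home:** it stalled against the stop at about 14 N. The TCP was at jig x −30 mm, against −31 mm expected for home. Both views then showed no gap at the stop.
- **Bar down:** it met a firm stop at 40 N with the fingertips at 69.5 mm, against 70 mm expected for a seated bar. That force was at the fingertips.
- **Last pictures:** the bar lies in its catch, the tray is still home, and the sanding block and pencil look unmoved. The contact force is about zero with the arm clear. I did not recheck the glue bottle, pot, screwdriver, sander or offcut, but the arm stayed clear of them.
- **Disagreement:** the free fit put the jig 4 mm below the bench, so I fixed its height at 0. The later contacts agreed with that to about 1 mm.

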